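# Lock the bench stop and prove its clamp screw

## Task

Lock the bench stop: swing the lever of its clamp screw clockwise (seen from above) until the screw is home, and hold it there at 1.2 N m of torque (a tenth more or less) for a good second, never reaching 1.8 N m. Then check that it holds: lean on the lever the other way with about 0.4 N m for a good second, gently enough that the screw does not turn back, and let go, leaving the screw home. Leave the other loose things on the bench where they are.

Things in the scene. Friction and masses are not known exactly. Their poses are not given: they have to be found in the camera images.
- bench_stop: bench stop, screwed to the bench and immovable: dark base plate 110 x 90 x 12 mm (x, y, z of its own frame) with a grey clamp block 44 x 50 mm reaching 58 mm high in its middle; a steel stop rod 16 mm thick runs through the block along the y axis, 34 mm up, from y = -65 mm to y = +113 mm. Origin: centre of the plate's underside, on the bench; z up. The vertical clamp screw stands on the origin's vertical line. Its place and yaw differ from run to run
- screw_top (a point): top of the lever's hub on the axis of the clamp screw, 86 mm above the bench; it does not move. The hub is 26 mm across, 61 to 86 mm up; the lever's arm, a 10 mm round bar, slopes from 73 mm up at the hub to 88 mm at the knob. With the screw home the lever points roughly along the bench stop's own -x: where exactly the thread bites differs from run to run, up to 0.15 rad either side.
- knob (a point): middle of the upright round black knob at the end of the lever (knob 23 mm across, 32 mm tall, from 80 to 112 mm above the bench; this point is 96 mm above the bench), 100 mm from the screw's vertical axis. 12 N across the lever at the knob make 1.2 N m
- clamp_screw (a joint): angle of the clamp screw in rad: 0 is home (tight, a hard stop), negative is loose, -1.5 the loosest; it grows when the lever turns clockwise seen from above. Starts between -1.1 and -0.5. It is stiff to turn: up to about 0.62 N m (6.2 N at the knob) in either direction it stays put at any angle, beyond that it turns; it never springs back
- screw_twist (a joint): elastic twist between the lever and the screw in rad: the torque applied to the lever divided by 100 N m per rad, positive in the tightening (clockwise) direction, so 1.2 N m reads 0.012; 0 when the lever is let go. Readings of it are too coarse to set the torque by; judge the torque by the force at the knob. The lever's angle is the sum of the two joints
- stepped_shaft_b: bright stepped steel pin standing on end, 32 mm across, 90 mm tall; a bystander. Origin: centre of its underside
- flange_sample: turned steel flange with hub, 68 mm across, 32 mm tall; a bystander. Origin: centre of its underside
- spur_gear: dark spur gear with a boss, 56 mm across, 24 mm tall; a bystander. Origin: centre of its underside
- brass_bush: flanged brass bush, 48 mm across, 30 mm tall; a bystander. Origin: centre of its underside
- battery: small round battery standing on end, 15 mm across, 50 mm tall; a bystander. Origin: centre of its underside
- test_coupon: sawn steel block, 28 x 45 x 12 mm, lying flat; a bystander. Origin: centre of its underside

How it is judged:
By the outcome, as a careful person would: the job done as asked, in the order asked, and still so for the second after the job is handed in, with the robot touching nothing.
It also fails if it takes over 72 s, if anything falls off the work surface, if the arm or the gripper's body presses on something with over 40 N, if the wrist force passes 120 N, or if a joint passes its speed limit or range.

## Robot

A 7-joint arm with a two-finger parallel gripper is mounted at the origin on a cart in front of the work surface, level with it; the furniture and walls round the work are solid. World frame = base frame: x ahead of the robot, y to its left, z up, the work surface at z = 0. Lengths are in m, angles in degrees, forces in N, time in s.
With the tool pointing down it reaches from about 0.4 to 0.9 m from the base axis. Payload 5.6 kg.
Tool frame: the origin (TCP) lies on the centre line of the jaws, within the pads' length; the fingertips stand 25 mm ahead of it and the grasp point (between the pads) lies 6 mm ahead of it; z points along the fingers, y is the direction in which the jaws open and shut (so a half turn about z gives the same grasp; the last joint's range is limited). The gripper opens to 92 mm and grips with 3 to 60 N. Pads are 20 mm wide; open, the fingers measure 128 mm over their backs; the gripper's body (75 mm by 189 mm) begins 69 mm behind the grasp point.
Start: joints at [-66.291, 26.786, -0.665, 91.828, 0.344, 61.387, -3.226], TCP at [0.287, 0.583, 0.24] pointing down, gripper open.
Joint ranges: [-144.91, 144.91], [-17.63, 115.5], [-89.93, 88.59], [15.96, 139.68], [-74.01, 254.01], [8.47, 105.57], [-167.45, 167.45]. Speed limits (degrees/s): [147.25, 147.25, 180, 180, 180, 180, 180].

## Interface

Orientations are given as a 3x3 rotation matrix whose columns are the frame's x, y, z axes.
In Python, from cell import env, imaging, workorder gives the robot as it stands.
- The arm moves only by the shell command python3 -m inch 'ROWS' [OPENING] [FORCE]. ROWS is text: rows parted by semicolons, each of 4 numbers parted by spaces: the shift along the world's x, y, z in m, then the turn about the world's z in rad. In form: x y z roll; .... A call has 1 to 8 rows; each row shifts and turns the commanded pose from where the row before left it; what a row does not reach is not made up. A row lasts 1/10 s, in which the tool goes at most 50 mm and 8.59 degrees, less where a joint would pass 70% of its speed; a pose out of reach is approached as far as the arm can. A call with a gripper value outside its range is refused whole. OPENING is the finger opening in m, from 0 to 0.0919, set as the call begins (- or left out, the last holds). The fingers move at their own pace and stop on an object; FORCE is the grip in N (left out, the last holds). Time passes only in rows, so rows that do not move let the fingers close. It gives the time, the measured TCP pose, the force and the opening at its end, in the units of the state.
- env.get_state(): the state, without advancing time (a new reading comes with each control period).
- imaging.get_image(name): name is "scene" or "side" or "wrist"; returns the picture (480x640x3 uint8, red, green, blue); there is no depth.
- imaging.get_calibration(name): a dict with "intrinsics" (3x3 intrinsics, pixels), "cam_to_world" (4x4, takes a point from camera to world coordinates). Camera axes: x right, y down, z forward; pixel columns grow to the right and rows downward; lengths in m; the calibration is good to about 2 mm. A picture is of the moment at which its call begins: read the wrist's pose just before it. get_calibration takes no time and is no camera call; for the wrist camera it gives the pose at the moment of the call.
- workorder.job_done(): hands the job in, once; it reports no verdict.
The state is a dict: "time_s": time; "joint_pos": joint angles; "joint_vel": joint speeds; "joint_efforts": joint torques, N m; "ee_pos": TCP position; "eef_rot": TCP orientation; "wrist_force": force on the tool from outside, world axes, zero at the start; "torque": the same for the moment, N m; "opening": opening from 0.0 (shut) to 1.0 (fully open).
Only numpy, scipy, OpenCV 4.12 (cv2) and the standard library are available. Lean on these libraries where they do the work, as an engineer would, in place of code of your own. Each camera call takes 0.05 s, during which the arm holds its last target.

## Working session

There is one attempt and no reset: what is moved stays moved. The work goes in short steps, Python scripts to look and compute and a shell command to move; the robot and the scene stay as the last step left them, time stands still between calls to the robot, and variables do not carry over. Pictures are saved under pics/ and viewed, and the job is handed in when it is done.

```bash
ls; mkdir -p pics; python3 - <<'E'
from cell import env, imaging
import cv2
s=env.get_state(); print(s)
for n in("scene","side","wrist"):
    c=imaging.get_calibration(n); print(n,c)
    cv2.imwrite(f"pics/{n}0.png",imaging.get_image(n)[:,:,::-1])
E
```

```text
pics
{'time_s': 0.0, 'joint_pos': array([-66.28923108,  26.83688188,  -0.66657705,  91.88080666,
         0.34324601,  61.38763436,  -3.2251131 ]), 'joint_vel': array([0.0857088 , 0.03495732, 0.04646423, 0.00881506, 0.02230192,
       0.03959286, 0.03397115]), 'joint_efforts': array([-2.17063775e-04, -5.20573497e+01, -1.25987173e-02, -2.43747050e+01,
       -5.66404976e-02,  1.73768029e-02,  1.80681568e-04]), 'ee_pos': array([0.28651848, 0.58283228, 0.23863117]), 'eef_rot': array([[-8.97441923e-01,  4.41132069e-01, -7.01476442e-04],
       [ 4.41132615e-01,  8.97440391e-01, -1.66139496e-03],
       [-1.03361304e-04, -1.80044962e-03, -9.99998374e-01]]), 'wrist_force': array([-0.52427907, -0.12914411,  1.11704604]), 'torque': array([ 0.03385647,  0.00523031, -0.04868038]), 'opening': 0.9995040863512429}
scene {'intrinsics': array([[511.94275271,   0.        , 314.27218166],
       [  0.        , 511.94275271, 236.87291587],
       [  0.        ,   0.        ,   1.        ]]), 'cam_to_world': array([[ 0.60572016, -0.55847676,  0.5667511 , -0.0578594 ],
       [-0.79557641, -0.41372533, 
[... 421 characters left out ...]
7,  0.61830482, -0.77249834,  0.753272  ],
       [-0.00941654, -0.78154316, -0.6237801 ,  0.72115805],
       [ 0.        ,  0.        ,  0.        ,  1.        ]])}
wrist {'intrinsics': array([[419.01857503,   0.        , 319.08709677],
       [  0.        , 419.01857503, 239.95118188],
       [  0.        ,   0.        ,   1.        ]]), 'cam_to_world': array([[ 4.41590493e-01,  8.71770279e-01,  2.12166014e-01,
         2.26658558e-01],
       [ 8.97216450e-01, -4.28883922e-01, -1.05172347e-01,
         6.13268004e-01],
       [-6.91534166e-04,  2.36801947e-01, -9.71557698e-01,
         3.83922492e-01],
       [ 0.00000000e+00,  0.00000000e+00,  0.00000000e+00,
         1.00000000e+00]])}
```

View pics/scene0.png

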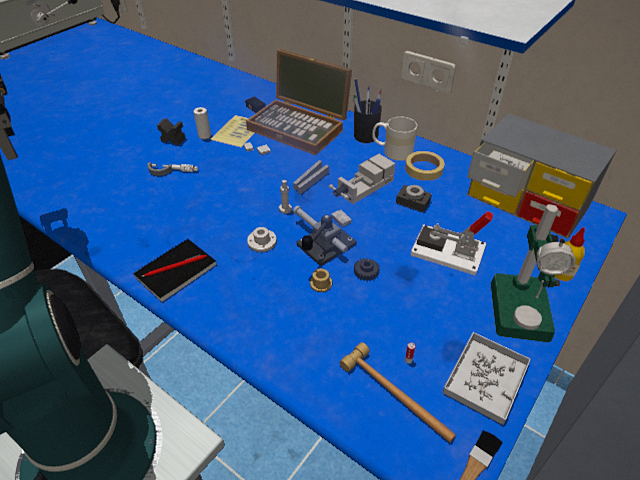

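View pics/side0.png

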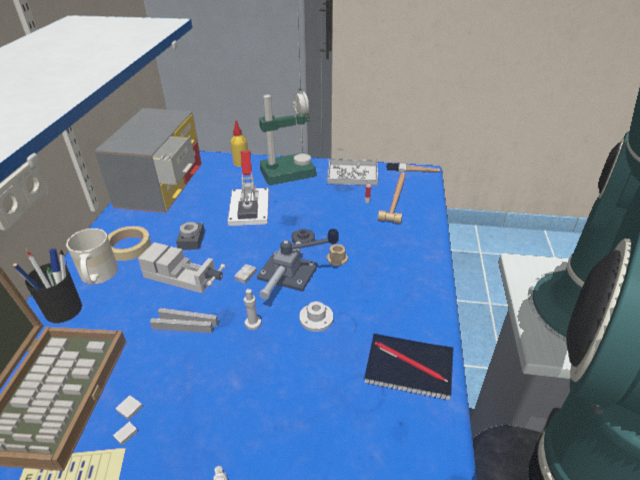

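View pics/wrist0.png

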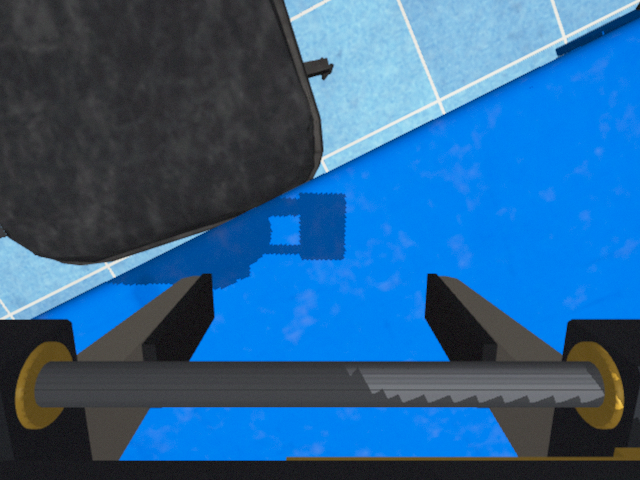

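The scene view shows the stop at about (328,240) and the knob near (307,242). The side view shows the hub at about (287,245) and the knob at (333,237). I'll zoom in.

```bash
python3 - <<'E'
import cv2
a=cv2.imread("pics/scene0.png")[170:310,240:400]; b=cv2.imread("pics/side0.png")[215:345,220:380]
cv2.imwrite("pics/sc1.png",cv2.resize(a,None,fx=5,fy=5,interpolation=2)[:600]); cv2.imwrite("pics/sd1.png",cv2.resize(b,None,fx=4,fy=4,interpolation=2))
cv2.imwrite("pics/sc1.png",cv2.resize(a,None,fx=4,fy=4,interpolation=2))
E
```

```text
(no output)
```

View pics/sc1.png

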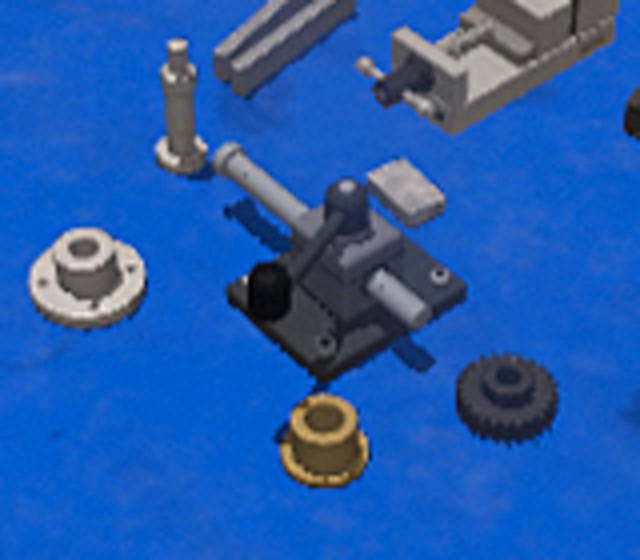

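View pics/sd1.png

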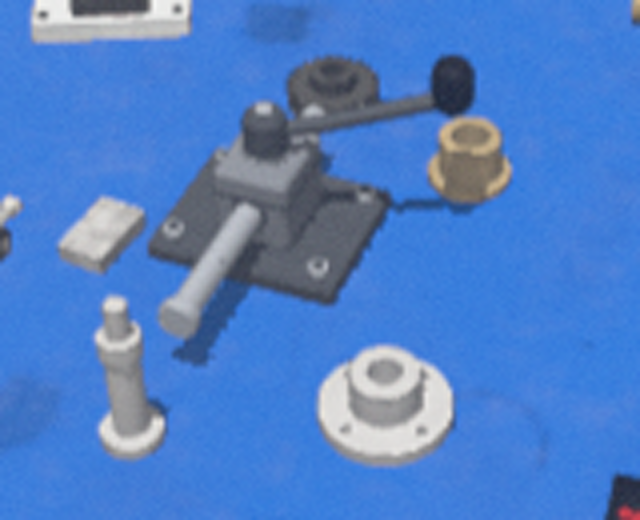

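```bash
cat > h.py <<'E'
from cell import env, imaging
import numpy as np
def ray(n,u,v):
    c=imaging.get_calibration(n);T=c["cam_to_world"]
    return T[:3,3],T[:3,:3]@np.linalg.solve(c["intrinsics"],[u,v,1])
def atz(n,uv,z):
    o,d=ray(n,*uv);return o+d*(z-o[2])/d[2]
def tri(a,b,na="scene",nb="side"):
    A=[];B=[]
    M=np.zeros((3,3));y=np.zeros(3)
    for n,p in((na,a),(nb,b)):
        o,d=ray(n,*p);d=d/np.linalg.norm(d);P=np.eye(3)-np.outer(d,d);M+=P;y+=P@o
    return np.linalg.solve(M,y)
E
python3 - <<'E'
from h import *
np.set_printoptions(precision=4,suppress=True)
S=lambda x,y:(x/4+240,y/4+170)
D=lambda x,y:(x/4+220,y/4+215)
for nm,a,b,z in(("knob",S(269,291),D(453,85),.096),("hub",S(347,187),D(264,107),.086),("rodend",S(229,163),D(178,318),.034),("shaft top",S(178,43),D(115,302),.09),
  ("flange",S(86,285),D(385,405),.01),("bush",S(325,460),D(470,170),.005),("gear",S(506,400),D(332,88),.012),("coupon",S(405,190),D(103,230),.012)):
    print(nm,tri(a,b),atz("scene",a,z)[:2],atz("side",b,z)[:2])
E
```

```text
knob [ 0.5273 -0.0466  0.0956] [ 0.5281 -0.0469] [ 0.5263 -0.0452]
hub [ 0.6248 -0.0255  0.0868] [ 0.6264 -0.025 ] [ 0.6244 -0.0259]
rodend [0.6506 0.0808 0.0315] [0.6488 0.079 ] [0.6495 0.0835]
shaft top [0.6656 0.1301 0.0894] [0.6668 0.1298] [0.664  0.1318]
flange [0.5414 0.1009 0.0041] [0.5363 0.0965] [0.5412 0.1057]
bush [ 0.5199 -0.0895 -0.    ] [ 0.5157 -0.092 ] [ 0.52   -0.0841]
gear [ 0.6099 -0.1466  0.0062] [ 0.6044 -0.1492] [ 0.6092 -0.1399]
coupon [ 0.7148 -0.0037  0.008 ] [ 0.7121 -0.0061] [0.7124 0.0012]
```

```bash
R='0.015 -0.0393 0 0.034'; python3 -m inch '0.015 -0.039 0 0.034;0.015 -0.039 0 0.034;0.015 -0.039 0 0.034;0.015 -0.039 0 0.034;0.015 -0.039 0 0.034;0.015 -0.039 0 0.034;0.015 -0.039 0 0.034;0.015 -0.039 0 0.034' 0.05 20; python3 -m inch '0.015 -0.039 0 0.034;0.015 -0.039 0 0.034;0.015 -0.039 0 0.034;0.015 -0.039 0 0.034;0.015 -0.039 0 0.034;0.015 -0.039 0 0.034;0.015 -0.039 0 0.034;0 0 0 0'
python3 - <<'E'
from h import *
import cv2
np.set_printoptions(precision=4,suppress=True)
s=env.get_state();print(s["ee_pos"],s["eef_rot"],s["wrist_force"],s["opening"])
c=imaging.get_calibration("wrist");T=c["cam_to_world"]
p=T[:3,:3].T@(np.array([.5273,-.0466,.096])-T[:3,3]);q=c["intrinsics"]@p;print(q/q[2])
cv2.imwrite("pics/w1.png",imaging.get_image("wrist")[:,:,::-1])
E
```

```text
time_s: 0.95
ee_pos: [0.407, 0.2696, 0.2396]
eef_rot: [[-0.983, 0.182, 0.0], [0.182, 0.983, 0.0], [0.0, 0.0, -1.0]]
wrist_force: [1.1, 0.4, -0.1]
opening: 0.544
time_s: 1.75
ee_pos: [0.5129, -0.0078, 0.2397]
eef_rot: [[-0.999, -0.045, 0.001], [-0.045, 0.999, -0.003], [-0.001, -0.003, -1.0]]
wrist_force: [0.3, 0.5, 1.0]
opening: 0.544
[ 0.5129 -0.0078  0.2397] [[-0.999  -0.0446  0.001 ]
 [-0.0446  0.999  -0.0026]
 [-0.0009 -0.0026 -1.    ]] [0.2566 0.4955 0.9856] 0.543905953502372
[262.7963 251.8059   1.    ]
```

View pics/w1.png

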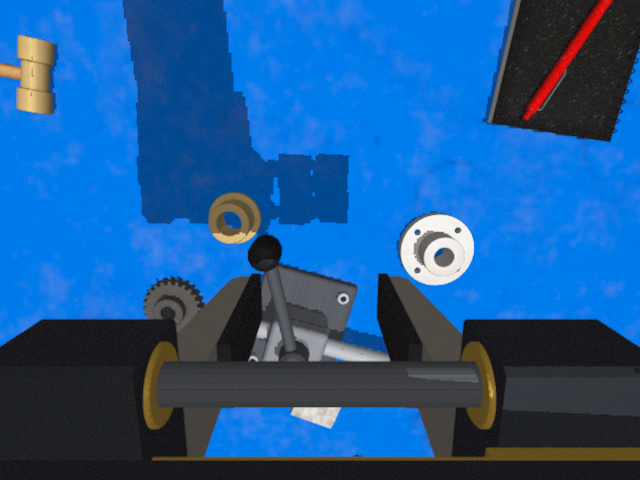

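The wrist view puts the knob at (265,253), against a prediction of (263,252), so the measurement holds. Next I'll centre over the knob and lower to straddle it.

```bash
python3 -m inch '0.0145 -0.038 0 0.12;0 0 -0.02 0.04;0 0 0 0'; python3 - <<'E'
from h import *
import cv2
s=env.get_state();print(s["ee_pos"],s["wrist_force"])
cv2.imwrite("pics/w2.png",imaging.get_image("wrist")[:,:,::-1])
cv2.imwrite("pics/s2.png",imaging.get_image("side")[120:360,180:500,::-1].repeat(2,0).repeat(2,1))
E
```

```text
time_s: 2.1
ee_pos: [0.5245, -0.0388, 0.2175]
eef_rot: [[-0.977, -0.212, -0.005], [-0.212, 0.977, 0.001], [0.004, 0.002, -1.0]]
wrist_force: [-1.0, 0.5, -1.2]
opening: 0.543
[ 0.524522   -0.03877425  0.21753044] [-0.98794775  0.5006501  -1.2107417 ]
```

View pics/w2.png

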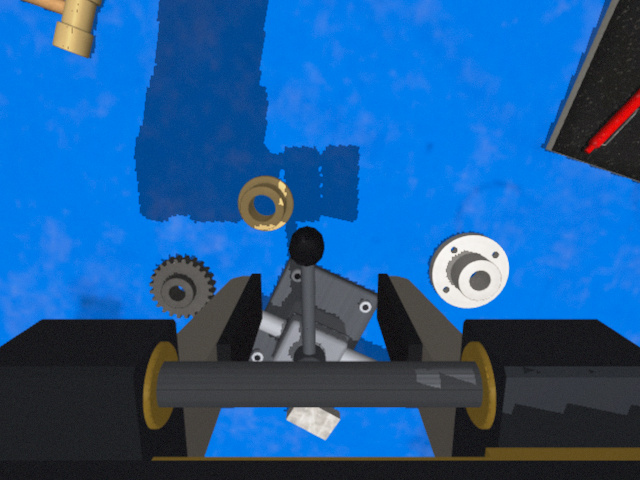

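View pics/s2.png

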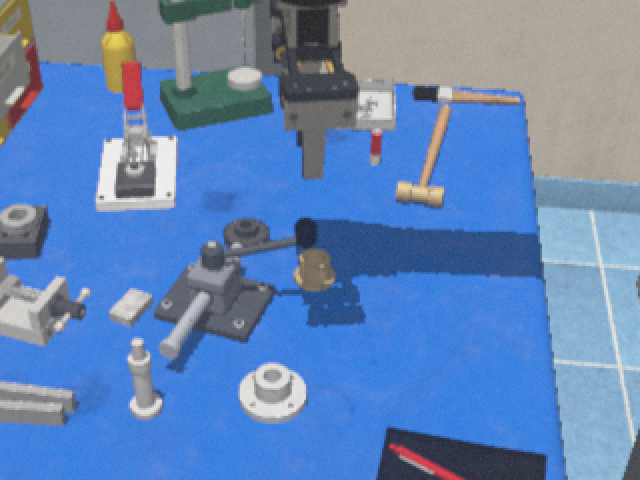

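The lever runs straight along the jaws' centre plane, and the path down is clear.

```bash
python3 -m inch '0 0 0 0;0 0 -0.03 0;0 0 -0.03 0;0 0 -0.03 0;0 0 -0.02 0;0 0 0 0;0 0 0 0;0 0 0 0'; python3 - <<'E'
from h import *
import cv2
s=env.get_state();print(s["ee_pos"],s["wrist_force"],s["torque"])
cv2.imwrite("pics/w3.png",imaging.get_image("wrist")[:,:,::-1])
for i in range(3): imaging.get_image("side"); print(env.get_state()["wrist_force"])
E
```

```text
time_s: 3.0
ee_pos: [0.5274, -0.0393, 0.1111]
eef_rot: [[-0.977, -0.212, 0.003], [-0.212, 0.977, 0.0], [-0.003, -0.0, -1.0]]
wrist_force: [-0.4, -0.3, -1.0]
opening: 0.544
[ 0.52736249 -0.03930423  0.11113197] [-0.43570438 -0.29978602 -0.97416226] [ 0.05536928 -0.00205965  0.042143  ]
[0.60756919 0.19060916 0.0641684 ]
[ 0.31181371 -0.0353486   0.11744075]
[-0.15152297 -0.55562106 -1.67674935]
```

View pics/w3.png

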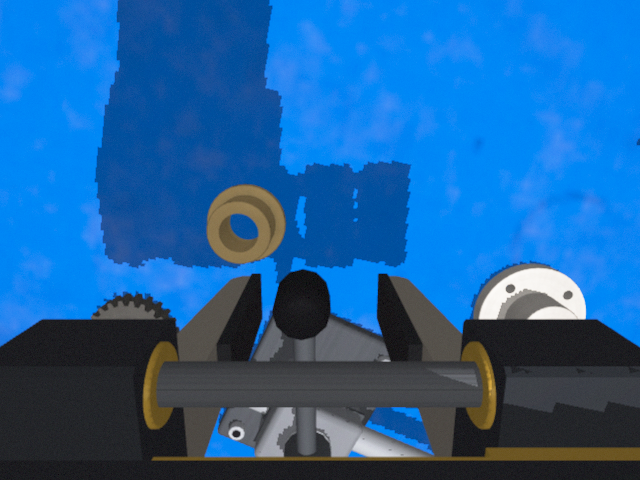

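```bash
python3 - <<'E'
import numpy as np
h=np.array([.6250,-.0255])
prev=np.array([.5274,-.0393])
for t in [192,188,184,180,176,172,168,166,164,162,160,158]:
    a=np.radians(t);p=h+.1*np.array([np.cos(a),np.sin(a)])+.0135*np.array([np.sin(a),-np.cos(a)])
    print(t,p.round(4),((p-prev)*1e3).round(2));prev=p
E
```

```text
192 [ 0.5244 -0.0331] [-3.02  6.21]
188 [ 0.5241 -0.026 ] [-0.28  7.04]
184 [ 0.5243 -0.019 ] [0.21 7.04]
180 [ 0.525 -0.012] [0.7  7.01]
176 [ 0.5262 -0.0051] [1.19 6.94]
172 [0.5279 0.0018] [1.67 6.84]
168 [0.53   0.0085] [2.14 6.71]
166 [0.5312 0.0118] [1.24 3.3 ]
164 [0.5326 0.015 ] [1.36 3.25]
162 [0.5341 0.0182] [1.47 3.2 ]
160 [0.5356 0.0214] [1.58 3.15]
158 [0.5373 0.0245] [1.69 3.09]
```

```bash
python3 -m inch '-0.002 0.003 0 0;-0.001 0.003 0 0;0 0.0035 0 -0.035;0 0.0035 0 -0.035;0 0.0035 0 -0.035;0 0.0035 0 -0.035;0 0 0 0'
```

```text
time_s: 3.9
ee_pos: [0.5235, -0.0214, 0.1098]
eef_rot: [[-0.997, -0.072, 0.001], [-0.072, 0.997, -0.003], [-0.001, -0.003, -1.0]]
wrist_force: [0.8, -5.5, 0.3]
opening: 0.547
```

```bash
python3 -m inch '0.0003 0.0035 0 -0.035;0.0004 0.0035 0 -0.035;0.0005 0.0035 0 -0.035;0.0006 0.0035 0 -0.035;0.0008 0.0034 0 -0.035;0.0008 0.0034 0 -0.035'; python3 -c "
from h import *
s=env.get_state();print(s['ee_pos'],s['wrist_force'])"
```

```text
time_s: 4.5
ee_pos: [0.5264, -0.0012, 0.1096]
eef_rot: [[-0.99, 0.139, -0.0], [0.139, 0.99, -0.003], [-0.0, -0.003, -1.0]]
wrist_force: [-1.1, -6.6, 0.7]
opening: 0.542
[ 0.52635828 -0.00118599  0.10964176] [-1.05632291 -6.56529031  0.72285668]
```

```bash
python3 -m inch '0 0 0 0;0 0 0 0;0 0 0 0'
```

```text
time_s: 4.8
ee_pos: [0.5263, -0.0008, 0.1096]
eef_rot: [[-0.99, 0.138, -0.0], [0.138, 0.99, -0.002], [-0.0, -0.002, -1.0]]
wrist_force: [-1.7, -5.4, 1.1]
opening: 0.542
```

```bash
python3 -m inch '0.0007 0.0025 0 -0.026;0.0007 0.0025 0 -0.026;0.0008 0.0025 0 -0.026;0.0008 0.0025 0 -0.026;0 0 0 0'
```

```text
time_s: 5.3
ee_pos: [0.5292, 0.0092, 0.1096]
eef_rot: [[-0.971, 0.24, -0.001], [0.24, 0.971, -0.003], [0.0, -0.003, -1.0]]
wrist_force: [-1.5, -6.1, 0.5]
opening: 0.545
```

```bash
python3 -m inch '0.0005 0.0015 0 -0.016;0.0005 0.0015 0 -0.016;0.0005 0.0015 0 -0.016'
```

```text
time_s: 5.6
ee_pos: [0.5308, 0.0132, 0.1096]
eef_rot: [[-0.958, 0.287, -0.0], [0.287, 0.958, -0.003], [-0.001, -0.003, -1.0]]
wrist_force: [-0.3, -6.5, 1.1]
opening: 0.544
```

```bash
python3 -m inch '0.0006 0.0014 0 -0.016;0.0006 0.0014 0 -0.016'
```

```text
time_s: 5.8
ee_pos: [0.532, 0.016, 0.1096]
eef_rot: [[-0.948, 0.317, -0.0], [0.317, 0.948, -0.003], [-0.001, -0.003, -1.0]]
wrist_force: [-0.2, -5.7, 0.5]
opening: 0.545
```

```bash
python3 -m inch '0.0006 0.0014 0 -0.014;0.0005 0.0011 0 -0.01'
```

```text
time_s: 6.0
ee_pos: [0.5331, 0.0186, 0.1095]
eef_rot: [[-0.941, 0.34, -0.0], [0.34, 0.941, -0.003], [-0.001, -0.003, -1.0]]
wrist_force: [-0.7, -6.2, 0.6]
opening: 0.542
```

```bash
python3 -m inch '0.0004 0.001 0 -0.01;0.0004 0.001 0 -0.01'
```

```text
time_s: 6.2
ee_pos: [0.5339, 0.0205, 0.1095]
eef_rot: [[-0.934, 0.358, -0.0], [0.358, 0.934, -0.003], [-0.001, -0.003, -1.0]]
wrist_force: [-0.2, -6.9, -0.4]
opening: 0.544
```

```bash
python3 -m inch '0.0004 0.001 0 -0.01;0.0004 0.001 0 -0.01'
```

```text
time_s: 6.4
ee_pos: [0.5348, 0.0225, 0.1095]
eef_rot: [[-0.926, 0.377, -0.0], [0.377, 0.926, -0.003], [-0.001, -0.003, -1.0]]
wrist_force: [-0.2, -5.2, -0.6]
opening: 0.54
```

```bash
python3 -m inch '0.0004 0.001 0 -0.01;0.0004 0.001 0 -0.01'
```

```text
time_s: 6.6
ee_pos: [0.5358, 0.0243, 0.1095]
eef_rot: [[-0.918, 0.395, 0.0], [0.395, 0.918, -0.003], [-0.001, -0.003, -1.0]]
wrist_force: [-0.3, -7.6, 0.0]
opening: 0.542
```

```bash
python3 -m inch '0.0004 0.001 0 -0.005;0.0002 0.0006 0 -0.005'
```

```text
time_s: 6.8
ee_pos: [0.5361, 0.0249, 0.1094]
eef_rot: [[-0.914, 0.405, -0.0], [0.405, 0.914, -0.004], [-0.001, -0.004, -1.0]]
wrist_force: [0.2, -9.6, -1.0]
opening: 0.543
```

```bash
python3 -m inch '0.0004 0.001 0 -0.005;0.0002 0.0006 0 -0.005'
```

```text
time_s: 7.0
ee_pos: [0.5365, 0.0256, 0.1093]
eef_rot: [[-0.91, 0.415, -0.001], [0.415, 0.91, -0.005], [-0.002, -0.005, -1.0]]
wrist_force: [0.4, -11.7, -0.6]
opening: 0.546
```

```bash
cat > tq.py <<'E'
from h import *
import sys
HUB=np.array([.6250,-.0255])
def tau(s,th):
    th=np.radians(th);k=HUB+.1*np.array([np.cos(th),np.sin(th)])
    F=-s["wrist_force"][:2]
    y=s["eef_rot"][:2,1]; sg=np.sign(-F@y)
    c=k+sg*.0115*y
    r=c-HUB
    return -(r[0]*F[1]-r[1]*F[0])
def run(th,n):
    L=[];Fs=[]
    for i in range(n):
        s=env.get_state();L.append(tau(s,th));Fs.append(s["wrist_force"]);im=imaging.get_image("scene")
    print("t",s["time_s"],"ee",s["ee_pos"].round(4),"F",np.mean(Fs,0).round(2),"tau mean %.3f sd %.3f"%(np.mean(L),np.std(L)))
    return im
E
python3 - <<'E'
from tq import *
import cv2
run(158.5,6)
cv2.imwrite("pics/sc4.png",cv2.resize(imaging.get_image("scene")[170:310,240:400,::-1],None,fx=4,fy=4))
cv2.imwrite("pics/w4.png",imaging.get_image("wrist")[:,:,::-1])
E
```

```text
t 7.25 ee [0.5365 0.0255 0.1093] F [ -0.48 -11.29  -0.19] tau mean 1.117 sd 0.048
```

View pics/sc4.png

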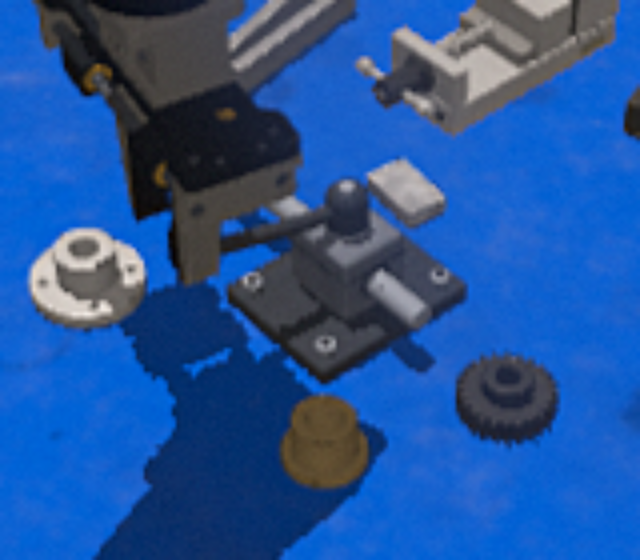

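View pics/w4.png

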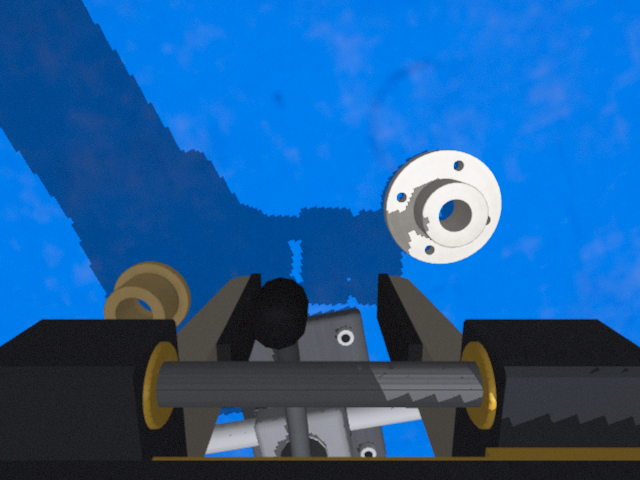

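```bash
python3 -m inch '0.0003 0.0007 0 0;0 0 0 0'; python3 -c "
from tq import *
run(157.6,10)"
```

```text
time_s: 7.6
ee_pos: [0.5366, 0.0258, 0.1093]
eef_rot: [[-0.91, 0.415, -0.001], [0.415, 0.91, -0.006], [-0.001, -0.006, -1.0]]
wrist_force: [-0.7, -11.9, -0.0]
opening: 0.546
t 8.05 ee [0.5366 0.0258 0.1093] F [ -1.04 -11.58  -0.12] tau mean 1.155 sd 0.049
```

```bash
python3 -m inch '0.0002 0.0005 0 0;0 0 0 0'; python3 -c "
from tq import *
run(157.6,10)"
```

```text
time_s: 8.3
ee_pos: [0.5366, 0.026, 0.1092]
eef_rot: [[-0.91, 0.415, -0.002], [0.415, 0.91, -0.006], [-0.001, -0.006, -1.0]]
wrist_force: [-1.2, -11.5, 0.1]
opening: 0.545
t 8.75 ee [0.5366 0.026  0.1093] F [ -1.27 -12.13   0.27] tau mean 1.215 sd 0.054
```

```bash
python3 -m inch '0 0 0 0;0 0 0 0;0 0 0 0;0 0 0 0;0 0 0 0;0 0 0 0;0 0 0 0;0 0 0 0'; python3 -c "
from tq import *
run(157.6,20);s=env.get_state();print(s['torque'])"
```

```text
time_s: 9.6
ee_pos: [0.5367, 0.026, 0.1093]
eef_rot: [[-0.91, 0.415, -0.001], [0.415, 0.91, -0.006], [-0.001, -0.006, -1.0]]
wrist_force: [-1.0, -12.6, -0.4]
opening: 0.544
t 10.55 ee [0.5367 0.026  0.1093] F [ -1.07 -12.3    0.42] tau mean 1.226 sd 0.054
[-2.85453038  0.3139263   0.07188226]
```

Tightening torque held at about 1.2 N m for over 2 s. Next I'll back off to bring the opposite finger up.

```bash
python3 -m inch '-0.0019 -0.0046 0 0;-0.0019 -0.0046 0 0;-0.0019 -0.0046 0 0;-0.0019 -0.0046 0 0;-0.0019 -0.0046 0 0;0 0 0 0;0 0 0 0'; python3 -c "
from tq import *
import cv2
run(157.6,6)
cv2.imwrite('pics/w5.png',imaging.get_image('wrist')[:,:,::-1])"
```

```text
time_s: 11.3
ee_pos: [0.5281, 0.0085, 0.1097]
eef_rot: [[-0.911, 0.412, 0.0], [0.412, 0.911, 0.0], [-0.0, 0.0, -1.0]]
wrist_force: [-0.2, 0.8, 0.3]
opening: 0.542
t 11.55 ee [0.5281 0.0086 0.1096] F [-0.12 -0.1  -0.32] tau mean 0.017 sd 0.053
```

View pics/w5.png

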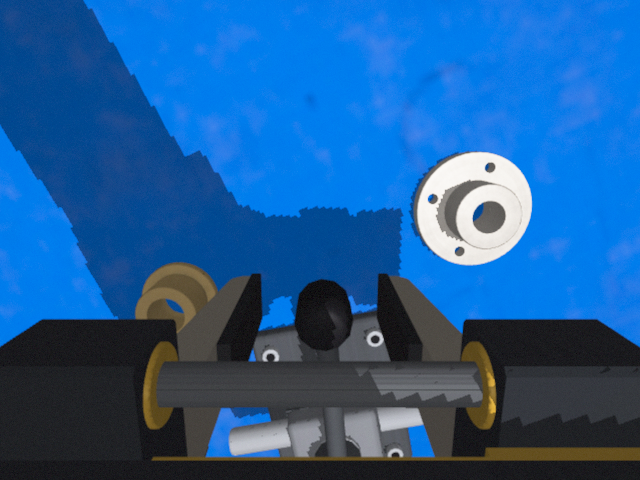

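The knob sits free between the jaws at (323,315), and the force reads zero. I'll approach gently from the other side.

```bash
python3 -m inch '-0.0008 -0.0018 0 0;-0.0008 -0.0018 0 0;-0.0004 -0.0009 0 0;0 0 0 0;0 0 0 0'
```

```text
time_s: 12.15
ee_pos: [0.526, 0.0038, 0.1096]
eef_rot: [[-0.911, 0.412, 0.0], [0.412, 0.911, -0.0], [-0.0, 0.0, -1.0]]
wrist_force: [0.3, 0.2, 0.2]
opening: 0.543
```

```bash
python3 -m inch '-0.0004 -0.0009 0 0;0 0 0 0'; python3 -c "
from tq import *
run(157.6,2)"
```

```text
time_s: 12.35
ee_pos: [0.5256, 0.0029, 0.1096]
eef_rot: [[-0.911, 0.412, 0.0], [0.412, 0.911, -0.0], [-0.0, -0.0, -1.0]]
wrist_force: [0.0, 0.3, 1.1]
opening: 0.547
t 12.4 ee [0.5256 0.0029 0.1096] F [0.14 0.47 0.78] tau mean -0.048 sd 0.021
```

```bash
python3 -m inch '-0.0004 -0.0009 0 0;0 0 0 0'; python3 -c "
from tq import *
run(157.6,2)"
```

```text
time_s: 12.65
ee_pos: [0.5252, 0.0019, 0.1096]
eef_rot: [[-0.911, 0.412, -0.0], [0.412, 0.911, -0.0], [-0.0, -0.0, -1.0]]
wrist_force: [0.3, 0.0, 0.2]
opening: 0.549
t 12.7 ee [0.5252 0.002  0.1096] F [0.02 0.04 0.17] tau mean -0.007 sd 0.010
```

```bash
python3 -m inch '-0.0004 -0.0009 0 0;0 0 0 0'; python3 -c "
from tq import *
run(157.6,2)"
```

```text
time_s: 12.95
ee_pos: [0.5248, 0.001, 0.1096]
eef_rot: [[-0.911, 0.412, 0.0], [0.412, 0.911, -0.0], [-0.0, -0.0, -1.0]]
wrist_force: [0.2, 0.1, 0.9]
opening: 0.544
t 13.0 ee [0.5248 0.0011 0.1096] F [-0.04  0.37  0.81] tau mean -0.031 sd 0.016
```

```bash
python3 -m inch '-0.0004 -0.0009 0 0;0 0 0 0'; python3 -c "
from tq import *
run(157.6,2)"
```

```text
time_s: 13.25
ee_pos: [0.5244, 0.0001, 0.1096]
eef_rot: [[-0.911, 0.412, -0.0], [0.412, 0.911, -0.0], [-0.0, -0.0, -1.0]]
wrist_force: [-0.5, -0.4, 0.0]
opening: 0.544
t 13.3 ee [5.244e-01 2.000e-04 1.096e-01] F [-0.41  0.1   0.34] tau mean 0.009 sd 0.040
```

```bash
python3 -m inch '-0.0004 -0.0009 0 0;0 0 0 0'; python3 -c "
from tq import *
run(157.6,2)"
```

```text
time_s: 13.55
ee_pos: [0.524, -0.0008, 0.1096]
eef_rot: [[-0.911, 0.412, -0.0], [0.412, 0.911, -0.0], [-0.0, -0.0, -1.0]]
wrist_force: [0.2, -0.1, -0.2]
opening: 0.543
t 13.6 ee [ 0.524  -0.0007  0.1096] F [-0.39 -0.14  0.06] tau mean 0.022 sd 0.026
```

```bash
python3 -m inch '-0.0004 -0.0009 0 0;0 0 0 0'; python3 -c "
from tq import *
run(157.6,2)"
```

```text
time_s: 13.85
ee_pos: [0.5236, -0.0017, 0.1096]
eef_rot: [[-0.911, 0.412, 0.0], [0.412, 0.911, -0.0], [-0.0, -0.0, -1.0]]
wrist_force: [-0.1, -0.3, -0.0]
opening: 0.543
t 13.9 ee [ 0.5236 -0.0016  0.1096] F [ 0.33  0.42 -0.39] tau mean -0.053 sd 0.083
```

```bash
python3 -m inch '-0.0004 -0.0009 0 0;0 0 0 0'; python3 -c "
from tq import *
run(157.6,2)"
```

```text
time_s: 14.15
ee_pos: [0.5232, -0.0026, 0.1096]
eef_rot: [[-0.911, 0.412, 0.0], [0.412, 0.911, -0.0], [-0.0, -0.0, -1.0]]
wrist_force: [0.0, 0.2, 0.5]
opening: 0.542
t 14.2 ee [ 0.5232 -0.0025  0.1096] F [0.11 0.48 0.19] tau mean -0.048 sd 0.028
```

Still no contact where I expected it, so I'll check with a picture.

```bash
python3 -c "
from tq import *
import cv2
cv2.imwrite('pics/w6.png',imaging.get_image('wrist')[:,:,::-1])
print(env.get_state()['wrist_force'])"
```

```text
[-0.37034935  0.53128949 -0.17264312]
```

View pics/w6.png

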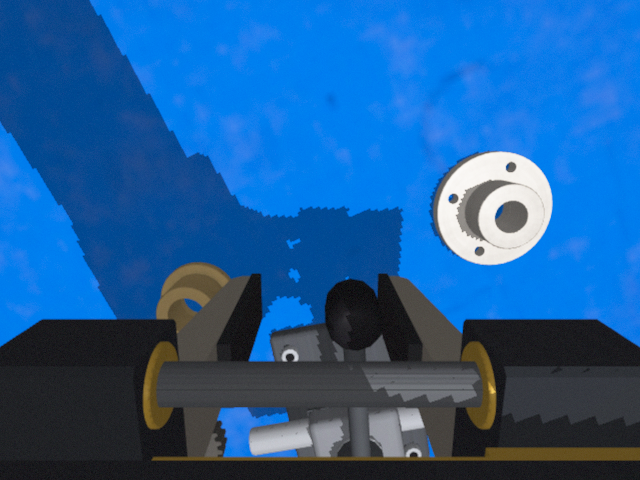

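The knob's right edge is at 382, and the mirror image of the earlier contact would be about 384, so contact is within a millimetre.

```bash
python3 -m inch '-0.0004 -0.0009 0 0;0 0 0 0'; python3 -c "
from tq import *
run(157.6,2)"
```

```text
time_s: 14.5
ee_pos: [0.523, -0.0031, 0.1096]
eef_rot: [[-0.911, 0.412, 0.0], [0.412, 0.911, 0.0], [-0.0, 0.001, -1.0]]
wrist_force: [1.0, 0.7, -0.1]
opening: 0.543
t 14.55 ee [ 0.523  -0.0031  0.1096] F [ 0.83  0.76 -0.39] tau mean -0.107 sd 0.003
```

```bash
python3 -m inch '-0.0004 -0.0009 0 0;0 0 0 0'; python3 -c "
from tq import *
run(157.6,4)"
```

```text
time_s: 14.8
ee_pos: [0.5227, -0.0038, 0.1097]
eef_rot: [[-0.911, 0.412, 0.001], [0.412, 0.911, 0.001], [-0.0, 0.001, -1.0]]
wrist_force: [1.3, 3.4, 0.1]
opening: 0.546
t 14.95 ee [ 0.5226 -0.0038  0.1096] F [ 1.19  2.71 -0.46] tau mean -0.296 sd 0.044
```

```bash
python3 -m inch '-0.0002 -0.0005 0 0;0 0 0 0'; python3 -c "
from tq import *
run(157.6,8)"
```

```text
time_s: 15.2
ee_pos: [0.5225, -0.0043, 0.1097]
eef_rot: [[-0.911, 0.412, 0.0], [0.412, 0.911, 0.001], [-0.0, 0.001, -1.0]]
wrist_force: [2.3, 4.3, -0.9]
opening: 0.541
t 15.55 ee [ 0.5223 -0.0045  0.1096] F [ 1.78  4.47 -0.35] tau mean -0.479 sd 0.026
```

```bash
python3 -m inch '0.0002 0.0004 0 0;0 0 0 0'; python3 -c "
from tq import *
run(157.6,8)"
```

```text
time_s: 15.8
ee_pos: [0.5224, -0.0044, 0.1096]
eef_rot: [[-0.911, 0.412, -0.0], [0.412, 0.911, -0.0], [0.0, -0.0, -1.0]]
wrist_force: [1.5, 3.7, 0.3]
opening: 0.544
t 16.15 ee [ 0.5224 -0.0043  0.1096] F [1.28 3.91 0.41] tau mean -0.406 sd 0.041
```

Torque is at 0.41 N m. Holding.

```bash
python3 -m inch '0 0 0 0;0 0 0 0;0 0 0 0;0 0 0 0;0 0 0 0;0 0 0 0;0 0 0 0;0 0 0 0'; python3 -c "
from tq import *
run(157.6,14)"
```

```text
time_s: 17.0
ee_pos: [0.5224, -0.0043, 0.1096]
eef_rot: [[-0.911, 0.412, 0.0], [0.412, 0.911, 0.0], [0.0, 0.0, -1.0]]
wrist_force: [1.6, 4.4, 1.0]
opening: 0.545
t 17.65 ee [ 0.5224 -0.0044  0.1096] F [1.32 4.49 0.77] tau mean -0.458 sd 0.045
```

```bash
python3 -m inch '0.0001 0.0003 0 0;0 0 0 0'; python3 -c "
from tq import *
run(157.6,30)"
```

```text
time_s: 17.9
ee_pos: [0.5225, -0.0042, 0.1096]
eef_rot: [[-0.911, 0.412, -0.0], [0.412, 0.911, -0.0], [-0.0, -0.0, -1.0]]
wrist_force: [0.8, 4.3, 0.6]
opening: 0.547
t 19.35 ee [ 0.5225 -0.0041  0.1096] F [0.85 3.65 0.57] tau mean -0.361 sd 0.052
```

The lever held for over 3 s at between 0.36 and 0.46 N m without moving. Now I'll centre the jaws, lift clear and check.

```bash
python3 -m inch '0.0013 0.0032 0 0;0.0019 0.0046 0 0;0.0019 0.0046 0 0;0 0 0 0;0 0 0 0'; python3 -m inch '0 0 0.02 0;0 0 0.04 0;0 0 0.04 0;0 0 0.04 0;-0.02 0.04 0 0;-0.02 0.04 0 0;-0.02 0.04 0 0;0 0.04 0 0'; python3 -m inch '0 0.04 0 0;0 0.04 0 0;0 0.04 0 0;0 0 0 0;0 0 0 0;0 0 0 0'; python3 - <<'E'
from h import *
import cv2
for n,(r,c) in dict(scene=(170,240),side=(215,220)).items():
    im=imaging.get_image(n)[:,:,::-1]
    cv2.imwrite(f"pics/{n}7.png",cv2.resize(im[r:r+140,c:c+160],None,fx=4,fy=4,interpolation=2))
E
```

```text
time_s: 19.9
ee_pos: [0.5276, 0.0083, 0.1095]
eef_rot: [[-0.911, 0.412, -0.0], [0.412, 0.911, -0.0], [0.0, -0.0, -1.0]]
wrist_force: [0.3, 0.2, -0.6]
opening: 0.545
time_s: 20.7
ee_pos: [0.4653, 0.1693, 0.2498]
eef_rot: [[-0.911, 0.412, -0.001], [0.412, 0.911, 0.001], [0.001, 0.0, -1.0]]
wrist_force: [1.0, 0.4, 0.2]
opening: 0.547
time_s: 21.3
ee_pos: [0.4679, 0.2866, 0.2494]
eef_rot: [[-0.91, 0.414, -0.0], [0.414, 0.91, -0.001], [-0.0, -0.001, -1.0]]
wrist_force: [0.5, -0.3, -0.0]
opening: 0.546
```

View pics/scene7.png

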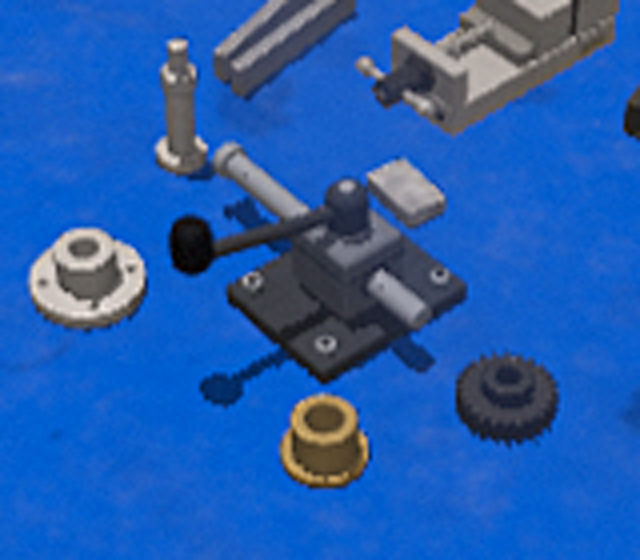

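View pics/side7.png

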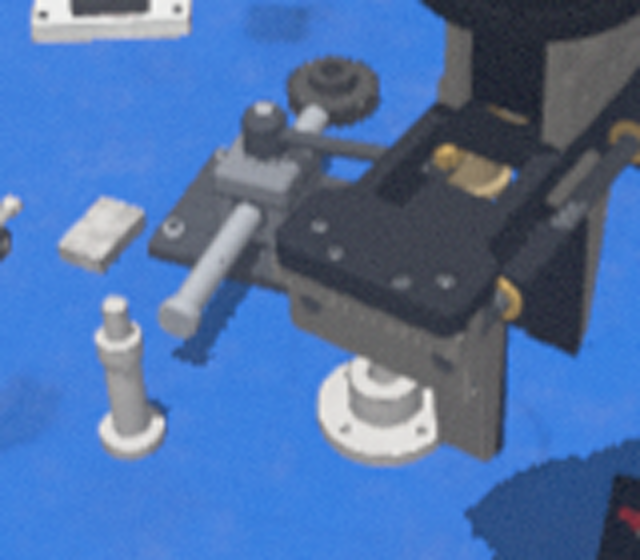

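```bash
python3 - <<'E'
from h import *
p=atz("scene",(191/4+240,245/4+170),.096);h=np.array([.6264,-.025]) # scene-based hub
d=p[:2]-h;print(p,np.hypot(*d),np.degrees(np.arctan2(d[1],d[0])))
E
```

```text
[0.53090312 0.00770861 0.096     ] 0.10094309023871524 161.09316913793373
```

```bash
python3 - <<'E'
from tq import *
import numpy as np
for F,n in(((-1.07,-12.3),"tight"),((.85,3.65),"back"),((1.32,4.49),"back2")):
    print(n,tau(dict(wrist_force=np.array([*F,0]),eef_rot=np.array([[-.91,.414,0],[.414,.91,0],[0,0,-1]])),160.3))
from cell import workorder
print(workorder.job_done())
E
```

```text
tight 1.2414407127700762
back -0.36380744582235564
back2 -0.4596537587324517
the job is handed in; nothing more can be done
None
```

The bench stop is locked, and the clamp screw stayed home when I leaned on the lever the other way. I handed the job in at about 21 s. No verdict was reported.

- **Tightening:** I straddled the knob with the open jaws and pushed the lever about 31° clockwise until the force climbed past the turning friction, meaning the screw was home. I held it there for more than 2 s at about 1.2 N m. Averages over that time were 1.16 to 1.23 N m, or about 1.24 at most with the lever angle corrected. The highest force I saw was about 12.6 N, well below what 1.8 N m would need.
- **Check:** I pushed back with the other finger for over 3 s. The averages were 0.41, 0.46 and 0.36 N m, after a first settling at about 0.48. All are below the 0.62 N m at which the screw turns, and the tool did not drift.
- **After letting go:** The gripper is well clear and touches nothing. In the scene view the bystanders around the stop are where they started. The battery was outside the last pictures, but the arm never went near it.

**Lever angle disagreement:** The finger position under load put the lever at about 157.6°, while the last scene picture gave 161°. Finger flex at 12 N explains this. Allowing for it, the contact points from both sides agree at about 160°, so I see no sign that the screw turned back.

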